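# Clamp a lock cylinder in the repinning jig with a quarter-turn T-key

### The job

Lay the loose brass lock cylinder flat in its seat between the lugs of the blue holding jig, either way round. Then take the red clamp key out of its wooden stand, pass its T-bar down through the jig's slot until the collar sits fully home on the plate, and turn it a quarter turn so that its finger lies square across the cylinder and the T-bar is locked under the plate. Let go of everything, and leave the other things on the bench where they are.

Things in the scene. Friction and masses are not known exactly. Their poses are not given: they have to be found in the camera images.
- jig: Holding jig, fixed to the bench: blue hollow casting with a bare metal top plate 120 x 116 mm, plate 6 mm thick, its top 30 mm above the bench (hollow below). Origin at the centre of its underside on the bench; x along the slot and along the seat, y from the slot towards the seat, z up. Two low feet stick out 78 mm from the centre at +-x. It stands at a different place and yaw each time.
- jig_slot (a point): Centre of the slot's mouth, on the plate's top, at (0, -28, 30) mm in the jig. The through slot is 32 mm long (jig x) and 13 mm wide (jig y). Around it stands a round steel rim, 45 mm inside and 53 mm outside diameter, 3.5 mm high, in which the key's collar comes to rest. Axes as the jig's.
- jig_seat (a point): Centre of the cylinder's seat, on the plate's top, at (0, 24, 30) mm in the jig. Dark lugs 8 mm high enclose a space 72 mm (jig x) by 36 mm (jig y): an end lug at each end and a short side lug at each corner; the middle 48 mm of both long sides is open for gripper fingers. Axes as the jig's.
- lock_cylinder: Brass lock cylinder (double, profile type) lying flat on its side, loose on the bench, 0.17 kg: 32 mm (x) by 68 mm (y, its long axis) by 17 mm high. Origin at the centre of its underside. Seated, its y axis lies along the jig's x axis, either way round.
- stand: Wooden stand, fixed: 62 x 62 mm block, 34 mm high, with an upright round hole of 33 mm diameter in which the clamp key hangs by its collar at the start. Origin at the centre of its underside. It and the cylinder may have changed places.
- clamp_key: Clamp key, 0.16 kg, loose, upright (z up), hanging in the stand. Origin on its axis, under its steel collar (40 mm diameter, 5 mm thick). Above it an 18 mm hub, then a red one-sided finger along key +x, 14 mm wide, from 10 mm behind the axis to 60 mm ahead, 21 to 30 mm above the origin; on top the red grip wing. Locked in the jig, the finger (key +x) points along jig +y.
- t_bar (a point): Centre of the key's round steel T-bar, 13.5 mm below the key's origin, under a 9 mm shank: 28 mm long along key x (same line as the finger), 9 mm thick; its underside is 18 mm below the origin, its top 9 mm below. It passes the slot only with the finger along jig +x or -x.
- wing (a point): Centre of the key's upright grip wing: 36 mm along key x, 12 mm thick (key y), from 29.5 to 61.5 mm above the key's origin; this point is 45.5 mm above the origin, on the axis. Pinch it across its thickness from above. Axes as the key's.
- finger_end (a point): Centre of the black pad under the far end of the key's finger, 52 mm from the key's axis along key +x, 19.5 mm above the key's origin. It stands 2.5 mm above the cylinder when clamped.
- padlock_1: Brass padlock, 63 x 42 x 19 mm, a bystander: leave it.
- grease_tin: Round blue tin with metal lid, 63 mm wide, 46 mm high, a bystander at the back: leave it.
- rouge_tin: Round green tin with metal lid, 51 mm wide, 60 mm high, a bystander at the right: leave it.
- screwdriver_yellow: Screwdriver with yellow handle, 178 mm long, 31 mm high, a bystander near the front edge: leave it.
- pliers: Pliers with blue handles, 151 mm long, 12 mm high, a bystander at the back: leave it.
Things that resemble listed ones, but are neither listed nor needed, are in the scene too. What is shaped like the lock_cylinder but grey, pink or purple is not meant.

How it is judged:
By the outcome, as a careful person would: the job done as asked, in the order asked, and still so for the second after the job is handed in, with the robot touching nothing.
It also fails if it takes over 61 s, if anything falls off the work surface, if the arm or the gripper's body presses on something with over 40 N, if the wrist force passes 120 N, or if a joint passes its speed limit or range.

### The arm

A 6-joint arm with a two-finger parallel gripper is mounted at the origin on a cart in front of the work surface, level with it; the furniture and walls round the work are solid. World frame = base frame: x ahead of the robot, y to its left, z up, the work surface at z = 0. Lengths are in m, angles in rad, forces in N, time in s.
With the tool pointing down it reaches from about 0.35 to 0.975 m from the base axis. Payload 4.9 kg.
Tool frame: the origin (TCP) lies at the very end of the fingers, on their centre line; the grasp point (between the pads) lies 19 mm behind it; z points along the fingers, y is the line along which they close (so a half turn about z gives the same grasp; the last joint's range is limited). The gripper opens to 85 mm and grips with 20 to 120 N. Pads are 22 mm wide; open, the fingers measure 114 mm over their backs; the gripper's body (76 mm by 85 mm) begins 54 mm behind the grasp point. The pads swing forward as they close: fully open they stand 13 mm farther back than shut.
Start: joints at [1.197, 0.053, 1.613, -0, 1.476, -0.119], TCP at [0.158, 0.605, 0.231] pointing down, gripper open.
Joint ranges: [-3.01, 3.01], [-1.01, 2.22], [0.06, 2.58], [-1.02, 4.17], [0.09, 2.62], [-3.14, 3.14]. Speed limits (rad/s): [2.57, 2.57, 3.14, 3.14, 3.14, 3.14].

### API

Orientations are given as a rotation vector (axis times angle).
In Python, from station import ctrl, imaging gives the robot as it stands.
- The arm moves only by the tool play_rows, never from a script. Its argument "series" is a list of rows, each a list of 3 entries, a list of its own where there are three numbers: the opening, from 0 (shut) to 1 (fully open), then the shift along the tool's x, y, z each as a share of 0.05 m, from -1 to 1, then the turn, a rotation vector about the tool's x, y, z each as a share of 8 degrees, from -1 to 1. In form: [[grip, [dx, dy, dz], [ax, ay, az]], ...]. A call has 1 to 8 rows; each row shifts and turns the commanded pose from where the row before left it, along the tool's axes as they then stand; what a row does not reach is not made up. A row lasts 1/8 s, in which the tool goes at most 62.5 mm and 10.7 degrees, less where a joint would pass 70% of its speed; a pose out of reach is approached as far as the arm can. A call with a number of a shift or a turn outside -1 to 1 is refused whole. A call with a gripper value outside its range is refused whole. The fingers move at their own pace and stop on an object; "force" is the grip in N (left out, the last holds). Time passes only in rows, so rows that do not move let the fingers close. It gives the time, the measured TCP pose, the force, the opening and the grip force at its end, in the units of the state.
- ctrl.get_obs(): the state, without advancing time (a new reading comes with each control period).
- imaging.get_image(name): name is "side" or "top"; returns a dict with "color" (420x560x3 uint8, blue, green, red), "fx", "fy", "cx", "cy" (pixels), "extrinsics" (4x4, takes a point from world to camera coordinates). Camera axes: x right, y down, z forward; pixel columns grow to the right and rows downward; lengths in m; the calibration is good to about 2 mm. A picture is of the moment at which its call begins. There is no depth.
- ctrl.finish_job(): hands the job in; it is judged then, once.
The state is a dict: "t": time; "q": joint angles; "dq": joint speeds; "effort": joint torques, N m; "tool_pos": TCP position; "tool_rot": TCP orientation; "contact_force": force on the tool from outside, world axes, zero at the start; "wrist_torque": the same for the moment, N m; "opening": finger opening in m; "grip_force": force on a finger pad.
Only numpy, scipy, OpenCV 4.12 (cv2) and the standard library are available. Lean on these libraries where they do the work, as an engineer would, in place of code of your own. Each camera call takes 0.05 s, during which the arm holds its last target. There are 200 camera calls.

## Working session

There is one attempt and no reset: what is moved stays moved. The work goes in short steps, Python scripts to look and compute and a tool call to move; the robot and the scene stay as the last step left them, time stands still between calls to the robot, and variables do not carry over. Pictures are saved under pics/ and viewed, at most 10 in all, crops included, and the job is handed in when it is done.

Besides the shell and the picture viewer there is one more tool, called after ">>>" as name(argument=value, ...), one argument or row to a line, values as JSON. play_rows: Moves the arm, as the interface text tells. Shift numbers are shares of 0.05 m and turn numbers shares of 8 degrees, none past 1 either way. Its arguments: {"type":"object","properties":{"series":{"type":"array"},"force":{"type":"number"}},"required":["series"]}

```bash
mkdir -p pics; ls; python3 - <<'E'
from station import ctrl, imaging
import cv2,numpy as np
o=ctrl.get_obs(); print({k:np.round(v,3).tolist() for k,v in o.items()})
for n in("top","side"):
    d=imaging.get_image(n); cv2.imwrite(f"pics/{n}0.png",d["color"])
    print(n,d["fx"],d["fy"],d["cx"],d["cy"],np.round(d["extrinsics"],4).tolist())
E
```

```text
pics
{'t': 0.0, 'q': [1.197, 0.053, 1.614, -0.0, 1.476, -0.119], 'dq': [0.002, -0.001, -0.001, 0.002, -0.001, 0.001], 'effort': [0.001, -39.369, -37.017, -0.0, 0.007, 0.0], 'tool_pos': [0.157, 0.604, 0.23], 'tool_rot': [-0.399, -3.116, 0.003], 'contact_force': [0.825, -0.455, -0.298], 'wrist_torque': [-0.018, -0.047, -0.028], 'grip_force': 0.0, 'opening': 0.086}
top 505.1318600463079 505.1318600463079 282.9118088863742 212.11833400497892 [[0.0197, -0.9997, 0.0107, -0.0875], [-0.9894, -0.0211, -0.1434, 0.5471], [0.1436, -0.0078, -0.9896, 1.2414], [0.0, 0.0, 0.0, 1.0]]
side 510.8794292478565 510.8794292478565 279.769806904462 209.2355822600043 [[-0.9857, -0.1681, 0.015, 0.5306], [-0.0793, 0.3829, -0.9204, 0.1219], [0.1489, -0.9084, -0.3907, 1.3632], [0.0, 0.0, 0.0, 1.0]]
```

View pics/top0.png

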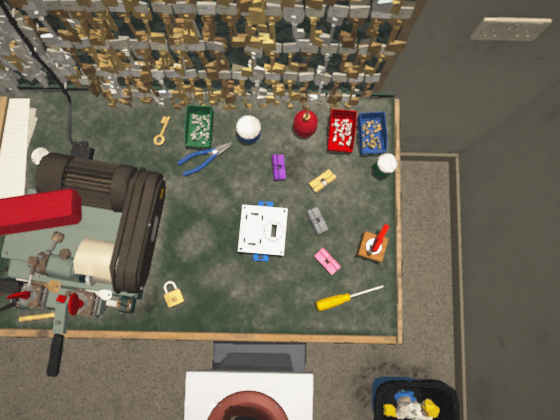

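View pics/side0.png

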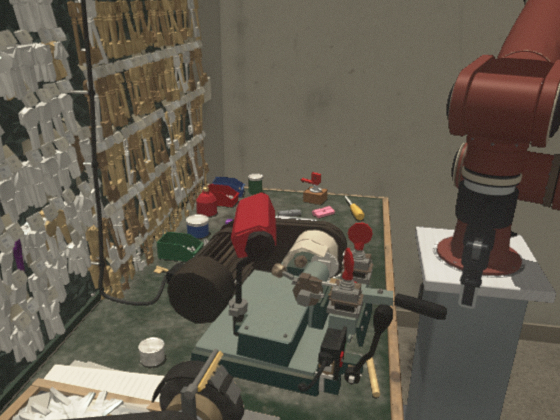

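The top view shows the jig at about (263,231), the yellow brass cylinder at (322,181), and the stand with the key at (374,246). The grey, pink and purple look-alikes are nearby. The side view shows the stand far off at about (315,190), and the jig is hidden. I'll enlarge the part of the top view I need.

```bash
cat > h.py <<'E'
from station import ctrl, imaging
import cv2,numpy as np
def cam(n="top"):
    d=imaging.get_image(n); K=np.array([[d["fx"],0,d["cx"]],[0,d["fy"],d["cy"]],[0,0,1]]); return d["color"],K,np.array(d["extrinsics"])
def ray(K,E,u,v,z):
    R,t=E[:3,:3],E[:3,3]; c=-R.T@t; r=R.T@np.linalg.inv(K)@[u,v,1]
    return c+r*(z-c[2])/r[2]
def proj(K,E,P):
    P=np.atleast_2d(P)@E[:3,:3].T+E[:3,3]; p=P@K.T; return p[:,:2]/p[:,2:]
def crop(im,u0,v0,u1,v1,s,name):
    cv2.imwrite("pics/"+name,cv2.resize(im[v0:v1,u0:u1],None,fx=s,fy=s,interpolation=cv2.INTER_CUBIC))
E
python3 - <<'E'
from h import *
ims=[cam() for _ in range(4)]
im=np.mean([i[0] for i in ims],0).astype(np.uint8); cv2.imwrite("pics/topavg.png",im)
crop(im,225,160,405,280,4,"c1.png")
E
```

```text
(no output)
```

View pics/c1.png

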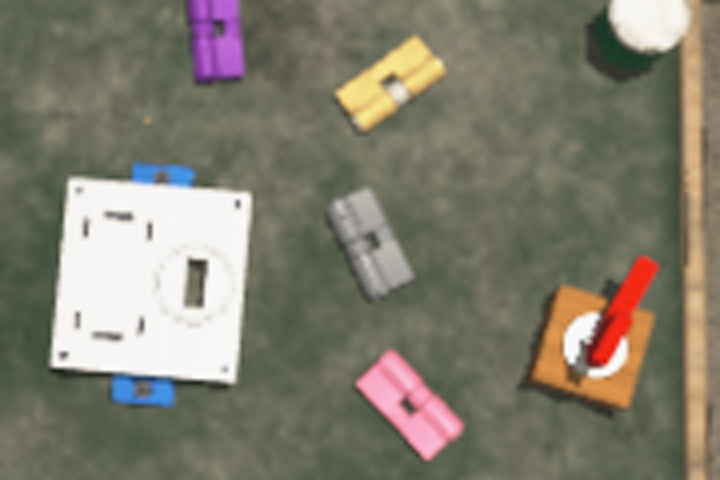

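The crop shows the jig plate with its slot on the right at c1 (195,283) and its seat on the left at about (113,275). The cylinder is at (390,83), and the key's collar is at (597,345) with its finger pointing up and right to (647,265). Next I measure these with colour masks.

```bash
python3 - <<'E'
from h import *
_,K,E=cam(); im=cv2.imread("pics/topavg.png")
S=8;u0,v0,u1,v1=225,160,405,280
b=cv2.resize(im[v0:v1,u0:u1],None,fx=S,fy=S,interpolation=cv2.INTER_CUBIC); hsv=cv2.cvtColor(b,cv2.COLOR_BGR2HSV)
H,Sa,V=cv2.split(hsv)
def fullpx(p): return (np.array(p)+.5)/S-.5+[u0,v0]
def rect(mask,z,name,roi):
    m=np.zeros_like(mask,np.uint8); x0,y0,x1,y1=[2*k for k in roi]; m[y0:y1,x0:x1]=mask[y0:y1,x0:x1]
    c=max(cv2.findContours(m,cv2.RETR_EXTERNAL,cv2.CHAIN_APPROX_NONE)[0],key=cv2.contourArea)[:,0]
    w=np.array([ray(K,E,*fullpx(p),z)[:2] for p in c])*1000
    r=cv2.minAreaRect(w.astype(np.float32)); m=cv2.moments(w.astype(np.float32)); print(name,np.round(r[0],1),np.round(r[1],1),round(r[2],1),"centroid",round(m['m10']/m['m00'],1),round(m['m01']/m['m00'],1)); return w
rect((V>150)&(Sa<60),.030,"plate",(40,160,270,400))
rect((V<130),.030,"slot",(178,250,214,316))
rect((H>15)&(H<35)&(Sa>70)&(V>110),.0085,"cyl",(320,20,460,140))
rect((H>15)&(H<35)&(Sa>70)&(V>110),.017,"cylTop",(320,20,460,140))
rect(((H>5)&(H<20)&(Sa>130)&(V>80)),.034,"stand",(500,270,680,420))
rect((V>150)&(Sa<70),.039,"collar",(550,300,640,390))
rect(((H<4)|(H>176))&(Sa>150)&(V>90),.064,"red",(560,240,680,390))
for n,p,z in(("slot",(195,283),.03),("collar",(597,345),.039),("fingertip",(648,263),.064)): print(n,np.round(ray(K,E,*fullpx(2*np.array(p)),z)*1000,1))
E
```

```text
plate [505.3 -25.5] [120.1 124.5] 86.4 centroid 505.1 -25.5
slot [503.3 -53.3] [11.3 29. ] 86.9 centroid 504.2 -53.7
cyl [ 640. -178.] [36.3 71.3] 37.0 centroid 640.6 -177.6
cylTop [ 638.2 -177.3] [36.  70.8] 37.0 centroid 638.8 -176.9
stand [ 468.2 -304.8] [65.3 68.2] 73.9 centroid 464.8 -301.8
collar [ 473.3 -295.2] [17.  37.1] 68.8 centroid 473.9 -295.6
red [ 486.8 -317. ] [16.5 75.7] 63.1 centroid 487.5 -317.4
slot [503.  -52.9  30. ]
collar [ 468.1 -306.9   39. ]
fingertip [ 517.7 -334.2   64. ]
```

```bash
cat > fit.py <<'E'
from h import *
from scipy.optimize import minimize
S=8
def box(x0,x1,y0,y1,z0,z1): return np.array([[x,y,z] for x in(x0,x1) for y in(y0,y1) for z in(z0,z1)],float)
def place(P,p,z=0):
    c,s=np.cos(p[2]),np.sin(p[2]); return np.c_[p[0]+c*P[:,0]-s*P[:,1],p[1]+s*P[:,0]+c*P[:,1],P[:,2]+z]/1000
MODEL={"plate":[box(-60,60,-58,58,24,30)],"cyl":[box(-16,16,-34,34,0,17)],"stand":[box(-31,31,-31,31,0,34)],
 "key":[box(-10,60,-7,7,21,30),box(-18,18,-6,6,29.5,61.5)]}
def draw(K,E,parts,p,z,roi,shape):
    m=np.zeros(shape,np.uint8)
    for P in parts:
        q=(proj(K,E,place(P,p,z))-roi[:2]+.5)*S-.5
        cv2.fillConvexPoly(m,cv2.convexHull((q*16).astype(np.int32)),255,shift=4)
    return cv2.GaussianBlur(m,(9,9),0)/255.
def masks(im,roi):
    u0,v0,u1,v1=roi; b=cv2.resize(im[v0:v1,u0:u1],None,fx=S,fy=S,interpolation=cv2.INTER_CUBIC)
    H,Sa,V=cv2.split(cv2.cvtColor(b,cv2.COLOR_BGR2HSV))
    return b,{"plate":(V>140)&(Sa<70),"cyl":(H>15)&(H<35)&(Sa>75)&(V>80),"stand":(H>5)&(H<20)&(Sa>130)&(V>70),"key":((H<5)|(H>175))&(Sa>150)&(V>80)}
def fit(K,E,im,name,roi,p0,z,fill=True):
    b,M=masks(im,roi); m=M[name].astype(np.uint8)
    c=max(cv2.findContours(m,cv2.RETR_EXTERNAL,cv2.CHAIN_APPROX_NONE)[0],key=cv2.contourArea)
    m=np.zeros_like(m); cv2.drawContours(m,[cv2.convexHull(c) if name in("plate","stand","cyl") else c],-1,1,-1); m=m.astype(float)
    def cost(d):
        r=draw(K,E,MODEL[name],[p0[0]+d[0],p0[1]+d[1],p0[2]+d[2]/30],z,roi,m.shape); return 1-np.minimum(r,m).sum()/np.maximum(r,m).sum()
    r=minimize(cost,[0,0,0],method="Nelder-Mead",options=dict(initial_simplex=[[0,0,0],[5,0,0],[0,5,0],[0,0,3]],xatol=.02,fatol=1e-5))
    p=np.array([p0[0]+r.x[0],p0[1]+r.x[1],p0[2]+r.x[2]/30])
    print(name,np.round(p[:2],1),"yaw",round(np.degrees(p[2]),1),"IoU",round(1-r.fun,3)); return p
E
python3 - <<'E'
from fit import *
_,K,E=cam(); im=cv2.imread("pics/topavg.png"); R=np.radians
J=fit(K,E,im,"plate",(235,200,291,260),[505,-25.5,R(-3.5)],0)
C=fit(K,E,im,"cyl",(303,163,341,197),[639.5,-177.3,R(37)],0)
T=fit(K,E,im,"stand",(350,225,395,270),[467,-306,R(-14)],0)
k=fit(K,E,im,"key",(350,218,395,262),[467,-306,R(-27.5)],34)
# overlay
roi=(225,160,405,280);b=cv2.resize(im[160:280,225:405],None,fx=8,fy=8,interpolation=cv2.INTER_CUBIC)
for n,p,z,col in(("plate",J,0,(0,0,255)),("cyl",C,0,(255,0,0)),("stand",T,0,(255,255,0)),("key",k,34,(0,255,0))):
    for P in MODEL[n]:
        q=(proj(K,E,place(P,p,z))-roi[:2]+.5)*8-.5; cv2.polylines(b,[cv2.convexHull(q.astype(np.int32))],True,col,1)
a=np.linspace(0,2*np.pi,60)
def circ(P,p,z,col):
    q=(proj(K,E,place(P,p,z))-roi[:2]+.5)*8-.5; cv2.polylines(b,[q.astype(np.int32)],True,col,1)
circ(np.c_[20*np.cos(a),20*np.sin(a),a*0+5],k,34,(0,0,0))
circ(np.c_[26.5*np.cos(a),26.5*np.sin(a)-28,a*0+33.5],J,0,(255,0,255))
circ(np.array([[-16,-34.5,30],[16,-34.5,30],[16,-21.5,30],[-16,-21.5,30]]),J,0,(255,0,255))
circ(np.array([[-36,6,38],[36,6,38],[36,42,38],[-36,42,38]]),J,0,(0,255,255))
o=np.hstack([b[130:530,30:330+130],b[430:830,1010:1350]]); cv2.imwrite("pics/ov.png",o); print(o.shape)
E
```

```text
plate [504.6 -25. ] yaw -3.9 IoU 0.936
cyl [ 640.  -178.1] yaw 36.5 IoU 0.931
stand [ 468.5 -307. ] yaw -16.2 IoU 0.958
key [ 469.8 -306. ] yaw -31.1 IoU 0.81
(400, 770, 3)
```

View pics/ov.png

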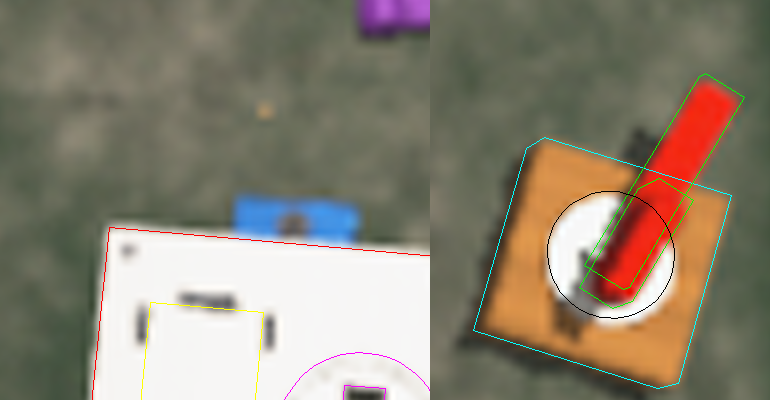

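The overlay matches: the cyan stand outline and the black collar circle sit on the picture, and the jig edges and yellow seat outline align. The red mask misses the dark side of the wing, so I take the key yaw as about -27° and its axis as about (469.5,-306) mm. Next I check how tall the machine in my path is and work out the first moves.

```bash
cat > go.py <<'E'
from h import *
from scipy.spatial.transform import Rotation as Ro
def yaw():
    R=Ro.from_rotvec(ctrl.get_obs()["tool_rot"]).as_matrix(); return np.degrees(np.arctan2(R[1,0],R[0,0])),R
def to(x,y,z,yw):
    "prints turn (units of 8deg about tool z), then shift units (0.05 m) after the turn"
    o=ctrl.get_obs(); a,R=yaw(); d=(yw-a+180)%360-180
    r=np.radians(yw); X=np.array([np.cos(r),np.sin(r),0]); Z=np.array([0,0,-1.]); Y=np.cross(Z,X)
    T=np.array([X,Y,Z]); v=np.array([x,y,z])-o["tool_pos"]
    tilt=R.T@np.array([0,0,-1.])
    print("yaw",round(a,2),"turn_units",round(-d/8,2),"shift_units",np.round(T@v/.05,2),"tilt",np.round(np.degrees(tilt[:2]),2),"t",round(o["t"],2))
E
python3 - <<'E'
from go import *
_,K,E=cam(); _,K2,E2=cam("side")
c=ray(K,E,80,210,0); cc=-E[:3,:3].T@E[:3,3]; s=-E2[:3,:3].T@E2[:3,3]; print("cams",cc.round(2),s.round(2))
for z in(.1,.2,.3,.4): print(z,ray(K,E,80,210,z).round(2),proj(K2,E2,ray(K,E,80,210,z)).round(0), "upper-right grinder",ray(K,E,160,180,z).round(2))
to(.640,-.178,.42,126.5)
to(.640,-.178,.10,126.5)
E
```

```text
cams [ 0.36 -0.07  1.31] [0.33 1.28 0.64]
0.1 [0.53 0.41 0.1 ] [[248. 281.]] upper-right grinder [0.61 0.22 0.1 ]
0.2 [0.52 0.37 0.2 ] [[259. 229.]] upper-right grinder [0.59 0.2  0.2 ]
0.3 [0.51 0.33 0.3 ] [[270. 176.]] upper-right grinder [0.57 0.18 0.3 ]
0.4 [0.49 0.29 0.4 ] [[281. 122.]] upper-right grinder [0.55 0.15 0.4 ]
yaw 165.4 turn_units 4.86 shift_units [-18.33  -1.56  -3.77] tilt [-0. -0.] t 0.5
yaw 165.4 turn_units 4.86 shift_units [-18.33  -1.56   2.63] tilt [-0. -0.] t 0.5
```

>>> play_rows(
  series=[
    [1,[0,0,-0.9],[0,0,0.97]],
    [1,[0,0,-0.9],[0,0,0.97]],
    [1,[0,0,-0.9],[0,0,0.97]],
    [1,[0,0,-0.9],[0,0,0.97]],
    [1,[0,0,0],[0,0,0.98]],
    [1,[-0.9,-0.08,0],[0,0,0]],
    [1,[-0.9,-0.08,0],[0,0,0]],
    [1,[-0.9,-0.08,0],[0,0,0]],
  ],
  force=40,
)

```text
t: 1.5
tool_pos: [0.2287, 0.488, 0.4114]
tool_rot: [1.413, 2.806, 0.0]
contact_force: [0.9, 0.5, 0.8]
opening: 0.0855
grip_force: 0.0
```

>>> play_rows(
  series=[
    [1,[-0.96,-0.08,0],[0,0,0]],
    [1,[-0.96,-0.08,0],[0,0,0]],
    [1,[-0.96,-0.08,0],[0,0,0]],
    [1,[-0.96,-0.08,0],[0,0,0]],
    [1,[-0.96,-0.08,0],[0,0,0]],
    [1,[-0.96,-0.08,0],[0,0,0]],
    [1,[-0.96,-0.08,0],[0,0,0]],
    [1,[-0.96,-0.08,0],[0,0,0]],
  ],
)

```text
t: 2.5
tool_pos: [0.4316, 0.1601, 0.4116]
tool_rot: [1.413, 2.805, 0.001]
contact_force: [0.6, 0.2, -0.0]
opening: 0.0854
grip_force: 0.0
```

>>> play_rows(
  series=[
    [1,[-0.95,-0.1,0.6],[0,0,0]],
    [1,[-0.95,-0.1,0.7],[0,0,0]],
    [1,[-0.95,-0.1,0.8],[0,0,0]],
    [1,[-0.95,-0.1,0.8],[0,0,0]],
    [1,[-0.95,-0.1,0.8],[0,0,0]],
    [1,[-0.95,-0.1,0.8],[0,0,0]],
    [1,[0,0,0.7],[0,0,0]],
    [1,[0,0,0],[0,0,0]],
  ],
)

```text
t: 3.5
tool_pos: [0.5742, -0.0852, 0.1475]
tool_rot: [-1.411, -2.798, 0.002]
contact_force: [-0.6, -0.0, 0.4]
opening: 0.0852
grip_force: 0.0
```

```bash
python3 - <<'E'
from go import *
o=ctrl.get_obs(); print(o["tool_pos"].round(4) if hasattr(o["tool_pos"],"round") else o["tool_pos"])
to(.640,-.178,.005,126.5)
im,K,E=cam(); crop(im,300,150,400,225,6,"c2.png")
E
```

```text
[ 0.5742 -0.0852  0.1475]
yaw 126.47 turn_units -0.0 shift_units [-2.28 -0.05  2.85] tilt [-0.35  0.27] t 3.5
```

>>> play_rows(
  series=[
    [1,[-0.76,-0.02,0],[0,0,0]],
    [1,[-0.76,-0.02,0.3],[0,0,0]],
    [1,[-0.76,-0.01,0.5],[0,0,0]],
    [1,[0,0,0.5],[0,0,0]],
    [1,[0,0,0],[0,0,0]],
  ],
)

```text
t: 4.18
tool_pos: [0.6422, -0.1779, 0.0864]
tool_rot: [-1.412, -2.805, 0.0]
contact_force: [0.2, 0.5, -0.3]
opening: 0.0854
grip_force: 0.0
```

```bash
python3 - <<'E'
from go import *
print(ctrl.get_obs()["tool_pos"])
to(.640,-.178,.004,126.5)
im,K,E=cam(); crop(im,290,130,390,205,7,"c2.png")
q=proj(K,E,[ctrl.get_obs()["tool_pos"],[.64,-.178,.017]]);print(q,(q-[290,130])*7)
E
```

```text
[ 0.64217077 -0.17793209  0.0864004 ]
yaw 126.55 turn_units 0.01 shift_units [ 0.02 -0.04  1.65] tilt [-0.07  0.03] t 4.17
[[325.04857693 172.52195283]
 [322.48717512 179.61761513]] [[245.34003854 297.65366978]
 [227.41022581 347.32330588]]
```

View pics/c2.png

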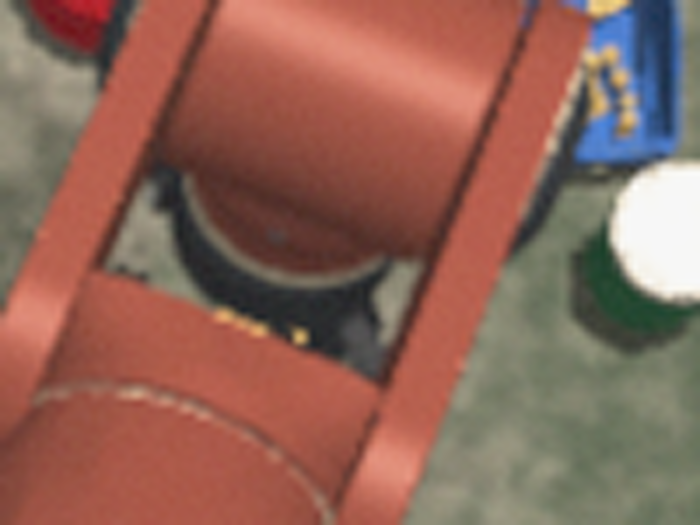

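The arm hides the spot from above, so I go by the measurement: the projected cylinder centre is at (227,347) in the crop, and the bit of brass at about (260,330) agrees. Descending to grip.

>>> play_rows(
  series=[
    [1,[0.02,-0.04,0.8],[0,0,0]],
    [1,[0,0,0.6],[0,0,0]],
    [1,[0,0,0.2],[0,0,0]],
    [0.3,[0,0,0],[0,0,0]],
    [0.2,[0,0,0],[0,0,0]],
    [0.2,[0,0,0],[0,0,0]],
    [0.2,[0,0,0],[0,0,0]],
    [0.2,[0,0,0],[0,0,0]],
  ],
  force=40,
)

```text
t: 5.22
tool_pos: [0.6413, -0.1794, 0.0085]
tool_rot: [1.412, 2.803, 0.0]
contact_force: [-2.8, 0.5, 6.0]
opening: 0.0293
grip_force: 39.2
```

The opening reads 29.3 mm with 6 N upward, so the pads sit too high on the rounded edge. I'll open, go down to about TCP z = 0.001, and grip again.

>>> play_rows(
  series=[
    [0.7,[0,0,-0.05],[0,0,0]],
    [0.7,[0,0,0],[0,0,0]],
    [0.7,[0,0,0.1],[0,0,0]],
    [0.7,[0,0,0.06],[0,0,0]],
    [0.25,[0,0,0],[0,0,0]],
    [0.25,[0,0,0],[0,0,0]],
    [0.25,[0,0,0],[0,0,0]],
    [0.25,[0,0,0],[0,0,0]],
  ],
  force=40,
)

```text
t: 6.22
tool_pos: [0.6401, -0.1788, 0.0007]
tool_rot: [1.414, 2.806, 0.0]
contact_force: [0.6, -1.3, -1.6]
opening: 0.0303
grip_force: 39.7
```

>>> play_rows(
  series=[
    [0.25,[0,0,-0.4],[0,0,0]],
    [0.25,[0,0,-0.8],[0,0,0]],
    [0.25,[0,0,-0.8],[0,0,0]],
    [0.25,[0,0,0],[0,0,0]],
    [0.25,[0,0,0],[0,0,0]],
  ],
)

```text
t: 6.85
tool_pos: [0.6398, -0.1787, 0.1008]
tool_rot: [-1.413, -2.805, 0.0]
contact_force: [-0.9, -0.3, -1.9]
opening: 0.03
grip_force: 39.9
```

```bash
python3 - <<'E'
from go import *
print(ctrl.get_obs()["tool_pos"])
to(.5062,-.0010,.10,176.1)
im,K,E=cam(); p=np.array(ctrl.get_obs()["tool_pos"])
q=proj(K,E,[p+[0,0,.01]])[0]; print(q); u,v=int(q[0]),int(q[1]); crop(im,u-50,v-30,u+50,v+45,7,"c3.png")
E
```

```text
[ 0.63980143 -0.17869528  0.10076993]
yaw 126.52 turn_units -6.2 shift_units [2.91 3.36 0.02] tilt [-0.02  0.01] t 6.85
[326.01019356 172.09306981]
```

View pics/c3.png

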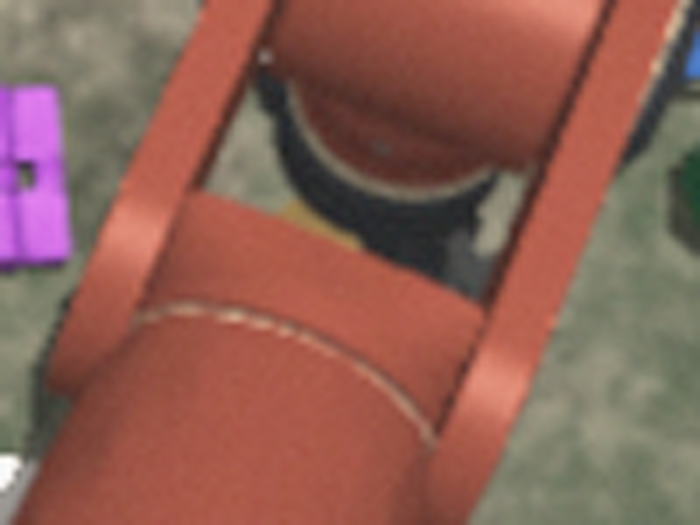

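The picture shows brass just visible under the wrist at (310,215). The cylinder is held, with -1.9 N on the wrist. Next I turn and carry it over the seat.

>>> play_rows(
  series=[
    [0.25,[0,0,0],[0,0,-0.89]],
    [0.25,[0,0,0],[0,0,-0.89]],
    [0.25,[0,0,0],[0,0,-0.89]],
    [0.25,[0,0,0],[0,0,-0.89]],
    [0.25,[0,0,0],[0,0,-0.88]],
    [0.25,[0,0,0],[0,0,-0.88]],
    [0.25,[0,0,0],[0,0,-0.88]],
  ],
)

```text
t: 7.78
tool_pos: [0.6387, -0.1783, 0.0981]
tool_rot: [-0.1, -3.136, -0.002]
contact_force: [0.2, 0.1, -1.6]
opening: 0.0304
grip_force: 39.9
```

>>> play_rows(
  series=[
    [0.25,[0.7,0.8,0],[0,0,0]],
    [0.25,[0.7,0.8,0],[0,0,0]],
    [0.25,[0.7,0.8,0],[0,0,0]],
    [0.25,[0.7,0.8,0],[0,0,0]],
    [0.25,[0.11,0.16,0.5],[0,0,0]],
    [0.25,[0,0,0.4],[0,0,0]],
    [0.25,[0,0,0],[0,0,0]],
    [0.25,[0,0,0],[0,0,0]],
  ],
)

```text
t: 8.78
tool_pos: [0.5063, -0.0015, 0.0556]
tool_rot: [-0.107, -3.139, -0.0]
contact_force: [-0.1, 0.1, -1.5]
opening: 0.0301
grip_force: 40.0
```

```bash
python3 - <<'E'
from go import *
print(ctrl.get_obs()["tool_pos"])
to(.5062,-.0010,.0307,176.1)
im,K,E=cam(); crop(im,215,170,315,245,7,"c4.png")
E
```

```text
[ 0.50627061 -0.00151497  0.05564799]
yaw 176.11 turn_units 0.0 shift_units [0.   0.01 0.5 ] tilt [-0.04 -0.  ] t 8.78
```

View pics/c4.png

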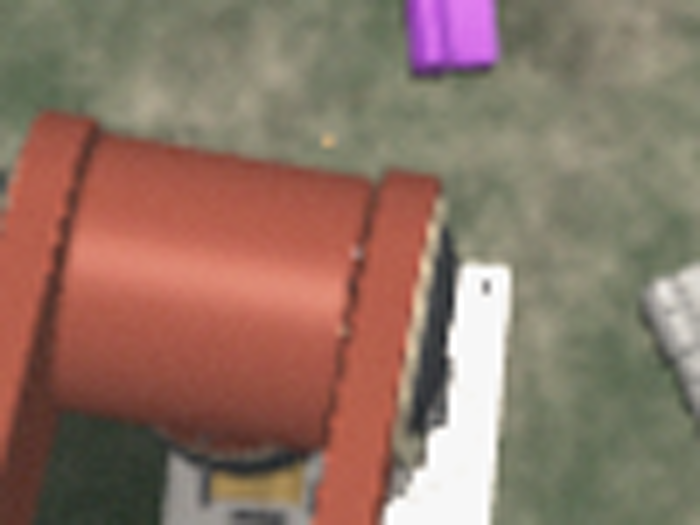

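The picture shows the near end of the brass cylinder at crop (255,485), lined up with the near end lug at (257,517). I'll measure that alignment numerically before lowering.

```bash
python3 - <<'E'
from go import *
im=np.mean([cam()[0] for _ in range(4)],0).astype(np.uint8); _,K,E=cam()
c=im[234:262,236:268]; cv2.imwrite("pics/c5.png",cv2.resize(c,None,fx=16,fy=16,interpolation=cv2.INTER_CUBIC))
a=np.radians(-3.9); X=np.array([np.cos(a),np.sin(a),0]);Y=np.array([-np.sin(a),np.cos(a),0])
tcp=np.array(ctrl.get_obs()["tool_pos"]); J=np.array([.5046,-.025,0]); off=np.array([236,234]); f=lambda P:((proj(K,E,P)-off+.5)*16).round(0).tolist()
cyl=tcp+[0,0,-.0007]
print("cyl near end bottom corners",f([cyl-X*.034+Y*s for s in(-.016,.016)]),"top",f([cyl-X*.034+Y*s+[0,0,.017] for s in(-.016,.016)]))
print("lug inner line top",f([J+X*-.036+Y*(.024+s)+[0,0,.038] for s in(-.018,0,.018)]),"plate corners",f([J-X*.06+Y*s+[0,0,.03] for s in(-.058,.058)]))
E
```

```text
cyl near end bottom corners [[357.0, 125.0], [151.0, 107.0]] top [[352.0, 116.0], [144.0, 97.0]]
lug inner line top [[369.0, 153.0], [255.0, 143.0], [141.0, 133.0]] plate corners [[760.0, 344.0], [28.0, 279.0]]
```

View pics/c5.png

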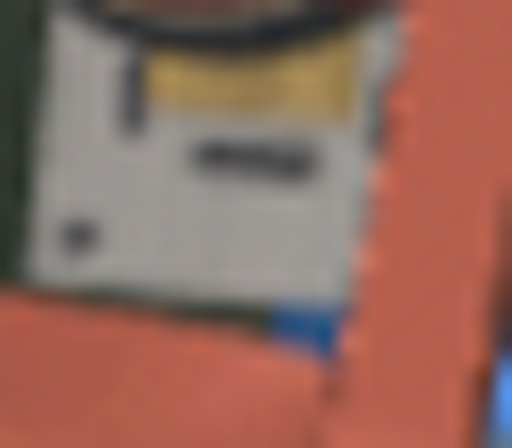

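The brass end spans x ≈ 147–357 and the lug is centred at (257,157). Both match the predictions to within 1 mm, so I lower it straight down.

>>> play_rows(
  series=[
    [0.25,[0,0,0.2],[0,0,0]],
    [0.25,[0,0,0.15],[0,0,0]],
    [0.25,[0,0,0.1],[0,0,0]],
    [0.25,[0,0,0.04],[0,0,0]],
    [0.25,[0,0,0],[0,0,0]],
  ],
)

```text
t: 9.7
tool_pos: [0.5064, -0.0014, 0.0313]
tool_rot: [0.106, 3.14, -0.0]
contact_force: [-0.5, 0.0, -1.8]
opening: 0.0304
grip_force: 40.0
```

>>> play_rows(
  series=[
    [0.25,[0,0,0.02],[0,0,0]],
    [0.55,[0,0,0],[0,0,0]],
    [0.55,[0,0,0],[0,0,0]],
    [0.55,[0,0,0],[0,0,0]],
    [0.55,[0,0,-0.3],[0,0,0]],
    [0.55,[0,0,-0.8],[0,0,0]],
    [0.55,[0,0,-0.9],[0,0,0]],
    [0.7,[0,0,-0.6],[0,0,0]],
  ],
)

```text
t: 10.7
tool_pos: [0.5077, -0.0019, 0.1642]
tool_rot: [0.106, 3.135, -0.002]
contact_force: [0.1, -0.2, -0.6]
opening: 0.0597
grip_force: 0.0
```

```bash
python3 - <<'E'
from go import *
print(ctrl.get_obs()["tool_pos"])
to(.4694,-.3062,.16,-27)
E
```

```text
[ 0.50773364 -0.00193111  0.16423965]
yaw 176.11 turn_units -19.61 shift_units [2.08 5.77 0.08] tilt [0.28 0.06] t 10.7
```

>>> play_rows(
  series=[
    [0.7,[0.05,-0.88,0],[0,0,0]],
    [0.7,[0.05,-0.88,0],[0,0,0]],
    [0.7,[0.05,-0.88,0],[0,0,0]],
    [0.7,[0.05,-0.88,0],[0,0,0]],
    [0.7,[0.05,-0.88,0],[0,0,0]],
    [0.7,[0.05,-0.88,0],[0,0,0]],
    [0.7,[0.05,-0.85,0],[0,0,0]],
    [0.7,[0,0,0],[0,0,0.98]],
  ],
)

```text
t: 11.7
tool_pos: [0.4678, -0.3094, 0.1618]
tool_rot: [0.333, 3.122, -0.004]
contact_force: [0.5, 0.7, 1.0]
opening: 0.0599
grip_force: 0.0
```

>>> play_rows(
  series=[
    [0.7,[0,0,0],[0,0,0.98]],
    [0.7,[0,0,0],[0,0,0.98]],
    [0.7,[0,0,0],[0,0,0.98]],
    [0.7,[0,0,0],[0,0,0.98]],
    [0.7,[0,0,0],[0,0,0.98]],
    [0.7,[0,0,0],[0,0,0.98]],
    [0.7,[0,0,0],[0,0,0.98]],
    [0.7,[0,0,0],[0,0,0.98]],
  ],
)

```text
t: 12.7
tool_pos: [0.4684, -0.3067, 0.1617]
tool_rot: [1.905, 2.496, -0.001]
contact_force: [0.2, -0.5, 0.4]
opening: 0.0596
grip_force: 0.0
```

>>> play_rows(
  series=[
    [0.7,[0,0,0],[0,0,0.98]],
    [0.7,[0,0,0],[0,0,0.98]],
    [0.7,[0,0,0],[0,0,0.98]],
    [0.7,[0,0,0],[0,0,0.98]],
    [0.7,[0,0,0],[0,0,0.98]],
    [0.7,[0,0,0],[0,0,0.98]],
    [0.7,[0,0,0],[0,0,0.98]],
    [0.7,[0,0,0],[0,0,0.98]],
  ],
)

```text
t: 13.7
tool_pos: [0.4684, -0.3067, 0.1616]
tool_rot: [2.925, 1.14, 0.001]
contact_force: [0.1, 0.1, 0.6]
opening: 0.0596
grip_force: 0.0
```

>>> play_rows(
  series=[
    [0.7,[0,0,0],[0,0,0.98]],
    [0.7,[0,0,0],[0,0,0.98]],
    [0.7,[0,0,0],[0,0,0.98]],
    [0.7,[0,0,0],[0,0,0.98]],
    [0.7,[0,0,0],[0,0,0.98]],
    [0.7,[0,0,0],[0,0,0.98]],
    [0.7,[0,0,0],[0,0,0.98]],
    [0.7,[0,0,0],[0,0,0.98]],
  ],
)

```text
t: 14.7
tool_pos: [0.4684, -0.3067, 0.1617]
tool_rot: [3.092, -0.55, 0.002]
contact_force: [0.3, -0.2, -0.1]
opening: 0.0594
grip_force: 0.0
```

```bash
python3 - <<'E'
from go import *
print(ctrl.get_obs()["tool_pos"],np.round(ctrl.get_obs()["q"],2))
to(.4694,-.3062,.075,-27)
im=np.mean([cam()[0] for _ in range(4)],0).astype(np.uint8)
a=cv2.resize(im[200:262,230:292],None,fx=6,fy=6,interpolation=cv2.INTER_CUBIC); b=cv2.resize(im[205:267,345:407],None,fx=6,fy=6,interpolation=cv2.INTER_CUBIC)
cv2.imwrite("pics/c6.png",np.hstack([a,b]))
E
```

```text
[ 0.46836398 -0.30671943  0.16165788] [-0.71 -0.05  1.83 -0.    1.36  1.21]
yaw -20.16 turn_units 0.86 shift_units [ 0.01 -0.02  1.73] tilt [-0.1  -0.08] t 14.7
```

View pics/c6.png

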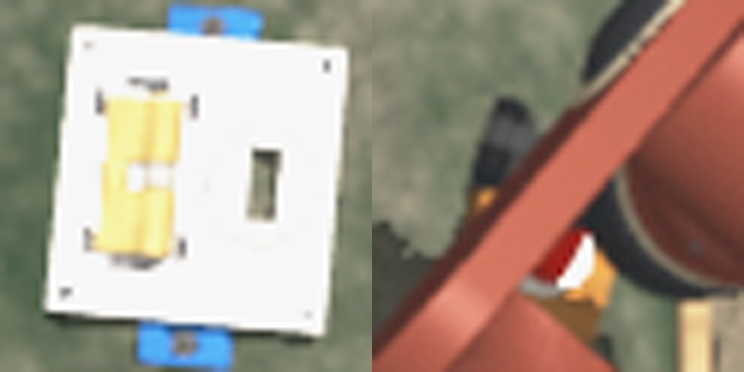

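The left half shows the cylinder seated between its lugs, centred at (140,178). The right half shows the arm over the stand, with the red key partly visible at (560,255). Next I turn the last 7°, descend and pinch the wing.

>>> play_rows(
  series=[
    [0.7,[0,0,0],[0,0,0.86]],
    [0.7,[0.01,-0.02,0.7],[0,0,0]],
    [0.7,[0,0,0.7],[0,0,0]],
    [0.7,[0,0,0.45],[0,0,0]],
    [0.7,[0,0,0],[0,0,0]],
  ],
)

```text
t: 15.52
tool_pos: [0.4677, -0.3043, 0.0658]
tool_rot: [-3.055, 0.724, 0.006]
contact_force: [0.3, 0.8, -0.1]
opening: 0.0595
grip_force: 0.0
```

>>> play_rows(
  series=[
    [0,[0,0,0],[0,0,0]],
    [0,[0,0,0],[0,0,0]],
    [0,[0,0,0],[0,0,0]],
    [0,[0,0,0],[0,0,0]],
    [0,[0,0,0],[0,0,0]],
    [0,[0,0,0],[0,0,0]],
  ],
  force=60,
)

```text
t: 16.27
tool_pos: [0.47, -0.3061, 0.0694]
tool_rot: [3.055, -0.727, 0.004]
contact_force: [0.4, 0.0, 5.3]
opening: 0.0111
grip_force: 59.2
```

```bash
python3 - <<'E'
from go import *
print(ctrl.get_obs()["tool_pos"])
to(.4694,-.3062,.075,-27)
E
```

```text
[ 0.46997951 -0.30606004  0.0693532 ]
yaw -26.75 turn_units 0.03 shift_units [-0.01  0.01 -0.11] tilt [-0.14 -0.03] t 16.27
```

>>> play_rows(
  series=[
    [0,[0,0,-0.3],[0,0,0]],
    [0,[0,0,-0.6],[0,0,0]],
    [0,[0,0,-0.6],[0,0,0]],
    [0,[0,0,0],[0,0,0]],
    [0,[0,0,0],[0,0,0]],
  ],
)

```text
t: 16.9
tool_pos: [0.4684, -0.3047, 0.1415]
tool_rot: [-3.055, 0.727, 0.003]
contact_force: [-0.6, -0.8, -2.5]
opening: 0.011
grip_force: 58.6
```

```bash
python3 - <<'E'
from fit import *
from go import *
o=ctrl.get_obs(); p=np.array(o["tool_pos"])*1000; print(p.round(1))
to(.5027,-.0529,.140,-3.9)
im=np.mean([cam()[0] for _ in range(4)],0).astype(np.uint8); _,K,E=cam()
# expected finger corners (key origin = TCP - 35.4 mm) vs red blob
z=p[2]-35.3; a=np.radians(-26.75); q=proj(K,E,place(np.array([[60,-7,30],[60,7,30],[60,0,30],[30,0,30],[0,0,45]]),[p[0],p[1],a],z)); print("pred tip corners",q.round(1).tolist())
u,v=q[2].astype(int); roi=(u-30,v-20,u+25,v+35); b,M=masks(im,roi)
H,Sa,V=cv2.split(cv2.cvtColor(b,cv2.COLOR_BGR2HSV)); m=((H<4)|(H>176))&(Sa>200)
for y in range(0,55*8,16): 
    x=np.where(m[y])[0]
    if len(x): print(round(y/8+roi[1],1),(x[[0,-1]]/8+roi[0]).round(1),len(x)//8)
cv2.imwrite("pics/c7.png",b)
E
```

```text
[ 468.4 -304.7  141.5]
yaw -26.76 turn_units -2.86 shift_units [ 0.34 -5.07  0.03] tilt [0.11 0.03] t 16.9
pred tip corners [[394.8, 221.3], [389.4, 218.5], [392.1, 219.9], [386.4, 231.1], [382.1, 241.9]]
247.0 [377.9 378. ] 0
249.0 [377.5 379.4] 2
```

>>> play_rows(
  series=[
    [0,[0,0,0],[0,0,-0.95]],
    [0,[0,0,0],[0,0,-0.95]],
    [0,[0,0,0],[0,0,-0.96]],
    [0,[0.06,-0.85,0],[0,0,0]],
    [0,[0.06,-0.85,0],[0,0,0]],
    [0,[0.06,-0.85,0],[0,0,0]],
    [0,[0.06,-0.85,0],[0,0,0]],
    [0,[0.06,-0.85,0],[0,0,0]],
  ],
)

```text
t: 18.15
tool_pos: [0.4982, -0.0929, 0.1423]
tool_rot: [-3.14, 0.107, 0.001]
contact_force: [0.8, 0.6, -1.7]
opening: 0.0114
grip_force: 58.9
```

>>> play_rows(
  series=[
    [0,[0.04,-0.82,0.3],[0,0,0]],
    [0,[0,0,0.4],[0,0,0]],
    [0,[0,0,0.3],[0,0,0]],
    [0,[0,0,0],[0,0,0]],
    [0,[0,0,0],[0,0,0]],
  ],
)

```text
t: 18.77
tool_pos: [0.5036, -0.0542, 0.0933]
tool_rot: [3.14, -0.108, 0.001]
contact_force: [0.1, -0.7, -1.9]
opening: 0.0109
grip_force: 59.1
```

```bash
python3 - <<'E'
from fit import *
from go import *
o=ctrl.get_obs(); p=np.array(o["tool_pos"])*1000; print(p.round(1))
to(.5027,-.0529,.0654,-3.9)
im=np.mean([cam()[0] for _ in range(4)],0).astype(np.uint8); _,K,E=cam(); cv2.imwrite("pics/full7.png",im)
im2,K2,E2=cam("side"); cv2.imwrite("pics/side7.png",im2); print(proj(K2,E2,[p/1000,[.5,-.05,.03]]))
for n,i in(("top",im),("side",im2)):
    H,Sa,V=cv2.split(cv2.cvtColor(i,cv2.COLOR_BGR2HSV)); m=(((H<4)|(H>176))&(Sa>200)&(V>80)).astype(np.uint8); s=cv2.connectedComponentsWithStats(m); print(n,[ (r.tolist(),c.round(1).tolist()) for r,c in zip(s[2],s[3]) if 8<r[4]<3000])
z=p[2]-35.4; print("pred finger pts",proj(K,E,place(np.array([[60,-7,30],[60,7,30],[30,0,30],[-10,0,30]]),[p[0],p[1],np.radians(-3.9)],z)).round(1).tolist())
E
```

```text
[503.6 -54.2  93.3]
yaw -3.94 turn_units -0.0 shift_units [-0.02 -0.02  0.56] tilt [-0.04 -0.01] t 18.77
[[295.53977765 200.56885392]
 [295.96636765 221.57377048]]
top [([295, 110, 22, 23, 310], [305.4, 122.5]), ([328, 110, 28, 42, 602], [341.0, 129.6]), ([0, 189, 76, 44, 2142], [35.8, 208.7]), ([44, 220, 18, 7, 35], [52.4, 223.9]), ([7, 291, 23, 8, 102], [19.6, 294.8]), ([57, 295, 9, 7, 46], [61.2, 298.2]), ([69, 294, 14, 21, 190], [74.2, 303.6])]
side []
pred finger pts [[278.7, 203.5], [273.0, 203.0], [274.8, 215.3], [273.3, 231.6]]
```

>>> play_rows(
  series=[
    [0,[-0.02,-0.02,0.15],[0,0,0]],
    [0,[0,0,0.08],[0,0,0]],
    [0,[0,0,0.06],[0,0,0]],
    [0,[0,0,0],[0,0,0]],
  ],
)

```text
t: 19.58
tool_pos: [0.5026, -0.0525, 0.078]
tool_rot: [3.14, -0.106, 0.001]
contact_force: [2.6, -0.2, -2.4]
opening: 0.0108
grip_force: 58.9
```

>>> play_rows(
  series=[
    [0,[0.015,0,0.1],[0,0,0]],
    [0,[0,0,0.1],[0,0,0]],
    [0,[0,0,0.03],[0,0,0]],
    [0,[0,0,0],[0,0,0]],
  ],
)

```text
t: 20.08
tool_pos: [0.5027, -0.0525, 0.0665]
tool_rot: [-3.14, 0.106, 0.001]
contact_force: [0.5, 0.1, -3.0]
opening: 0.0108
grip_force: 59.2
```

Free so far with no upward force. Lowering further until the collar touches.

>>> play_rows(
  series=[
    [0,[0,0,0.02],[0,0,0]],
    [0,[0,0,0.02],[0,0,0]],
    [0,[0,0,0],[0,0,0]],
  ],
)

```text
t: 20.45
tool_pos: [0.503, -0.0526, 0.0654]
tool_rot: [3.14, -0.106, -0.001]
contact_force: [-3.0, 0.9, 5.0]
opening: 0.0112
grip_force: 59.7
```

>>> play_rows(
  series=[
    [0,[0,0,0],[0,0,-0.9]],
    [0,[0,0,0],[0,0,-0.9]],
    [0,[0,0,0],[0,0,-0.9]],
    [0,[0,0,0],[0,0,-0.9]],
  ],
)

```text
t: 20.95
tool_pos: [0.5037, -0.0524, 0.0654]
tool_rot: [3.066, 0.684, 0.003]
contact_force: [-0.5, 1.9, 2.1]
opening: 0.0103
grip_force: 59.7
```

>>> play_rows(
  series=[
    [0,[0,0,0],[0,0,-0.95]],
    [0,[0,0,0],[0,0,-0.95]],
    [0,[0,0,0],[0,0,-0.95]],
    [0,[0,0,0],[0,0,-0.95]],
    [0,[0,0,0],[0,0,-0.95]],
    [0,[0,0,0],[0,0,-0.95]],
    [0,[0,0,0],[0,0,-0.95]],
    [0,[0,0,0],[0,0,-0.95]],
  ],
)

```text
t: 21.95
tool_pos: [0.5035, -0.0525, 0.0654]
tool_rot: [2.298, 2.141, 0.002]
contact_force: [-0.4, 0.0, 2.6]
opening: 0.0109
grip_force: 59.7
```

```bash
python3 - <<'E'
from go import *
print(ctrl.get_obs()["tool_pos"],np.round(ctrl.get_obs()["wrist_torque"],2))
to(.5027,-.0529,.0654,86.1)
E
```

```text
[ 0.50353893 -0.05247231  0.06539808] [ 0.17  0.19 -0.03]
yaw 85.96 turn_units -0.02 shift_units [-0.01 -0.02 -0.  ] tilt [-0.02 -0.07] t 21.95
```

>>> play_rows(
  series=[
    [0.5,[0,0,0],[0,0,0]],
    [0.5,[0,0,0],[0,0,0]],
    [0.5,[0,0,0],[0,0,0]],
    [0.5,[0,0,-0.2],[0,0,0]],
    [0.5,[0,0,-0.6],[0,0,0]],
    [0.5,[0,0,-0.9],[0,0,0]],
    [0.5,[0,0,-0.9],[0,0,0]],
    [0.5,[0,0,-0.5],[0,0,0]],
  ],
)

```text
t: 22.95
tool_pos: [0.5041, -0.0528, 0.2239]
tool_rot: [2.3, 2.134, 0.004]
contact_force: [0.3, -0.2, -0.8]
opening: 0.0425
grip_force: 0.0
```

>>> play_rows(
  series=[
    [0.5,[-0.8,0,-0.2],[0,0,0]],
    [0.5,[-0.8,0,0],[0,0,0]],
    [0.5,[-0.8,0,0],[0,0,0]],
    [0.5,[-0.8,0,0],[0,0,0]],
    [0.5,[-0.8,0,0],[0,0,0]],
    [0.5,[-0.8,0,0],[0,0,0]],
    [0.5,[0,0,0],[0,0,0]],
  ],
)

```text
t: 23.82
tool_pos: [0.4847, -0.2941, 0.2304]
tool_rot: [2.306, 2.132, -0.0]
contact_force: [-0.0, 0.4, -0.4]
opening: 0.0426
grip_force: 0.0
```

```bash
python3 - <<'E'
from fit import *
im=np.mean([cam()[0] for _ in range(4)],0).astype(np.uint8); _,K,E=cam()
p=[503,-52.7,np.radians(86.1)]
b=cv2.resize(im[195:265,225:300],None,fx=8,fy=8,interpolation=cv2.INTER_CUBIC)
for P in MODEL["key"]:
    q=(proj(K,E,place(P,p,30))-[225,195]+.5)*8-.5; cv2.polylines(b,[cv2.convexHull(q.astype(np.int32))],True,(0,255,0),1)
cv2.imwrite("pics/c8.png",b)
fit(K,E,im,"key",(235,205,290,255),p,30)
E
```

```text
key [502.9 -53.3] yaw 87.2 IoU 0.701
```

View pics/c8.png

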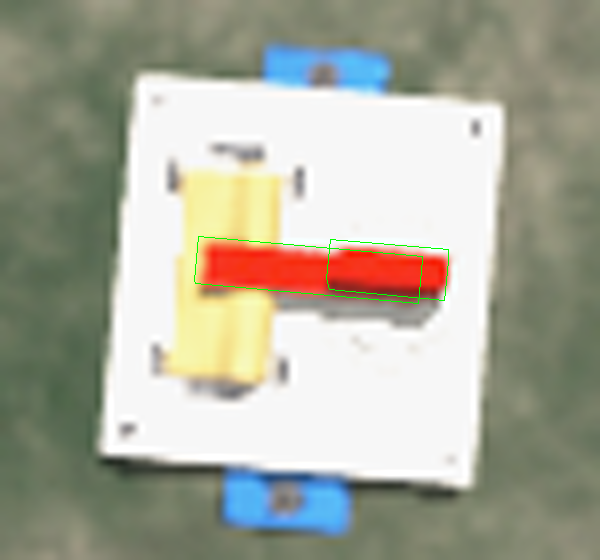

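The last picture shows the cylinder in its seat, centred at (228,272). The red finger lies square across it from (205,262) to (445,272) and matches the predicted outline. The arm is clear, so I hand in.

```bash
python3 -c "
from station import ctrl
print(ctrl.finish_job())"
```

```text
the job is handed in; nothing more can be done
None
```

The job is handed in at about 24 s of the 61 s allowed: the cylinder lies in its seat, the key's collar is home, and the finger is turned square across the cylinder with the T-bar under the plate; the gripper is open and clear, and nothing else on the bench was handled.

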